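# Lock a seat slide with its pin by feel

### The job

Take the red-knobbed lock pin out of the wooden block and put it down the boss of the blue seat slide. Resting its tip lightly on the bar below, work the slide along its rail with the pin until you feel the tip drop into the hidden lock hole, then ease the pin fully home, knob down on the boss, and let go. Be gentle, the pin and boss bruise easily, and leave the other things on the bench where they are.

Things in the scene. Friction and masses are not known exactly. Their poses are not given: they have to be found in the camera images.
- pin: The lock pin, loose, about 90 g, upright in the wooden block at the start. Steel shank 12 mm in diameter, 57 mm long, the last 3 mm tapered to a 7.6 mm flat tip; above it a red knob 40 mm tall: a collar 27 mm wide for 4 mm, then a round grip 24 mm in diameter from 7 to 37 mm above the shoulder. Origin at the tip, z along the pin up to the knob; its yaw means nothing.
- pin_shoulder (a point): Underside of the pin's knob, on the pin axis, 57 mm above the tip. Moves with the pin.
- block: Fixed drilled block of pale wood, 60 mm (x) by 100 mm (y) by 62 mm tall, origin at the centre of its underside. The pin stands in a 15 mm hole at (0, +20 mm) of the block's frame, the knob on the top face, its tip 5 mm over the bench.
- runner: Fixed seat runner bolted to the bench: a steel rail 440 mm long along its own y axis, 84 mm wide over its feet, carrying the blue slide. Origin at the middle of its underside, on the bench, z up. Pin and runner (slide and bar included) bruise if pressed together with more than 40 N, from above or sideways.
- bar_face (a point): Point on the runner's centre line, 36 mm above its origin, in the level top face of the lock bar, which lies in the rail hidden under the slide. The bar has one lock hole, 14 mm in diameter and 14 mm deep, on the centre line (runner x = 0), at a different place each time between runner y = -10 mm and +45 mm. Nothing outside shows where.
- slide (a joint): Position of the blue slide along the rail, in m, growing towards the runner's +y; 0 with the boss over the runner's origin; stops at -0.065 and +0.065. It starts between -0.062 and -0.040, so the hole always lies on its +y side. It moves stiffly (about 3 N) and stays where left. 300 mm long, 52 wide, top plate 56 mm above the bench; two 16 mm studs stand on it 115 mm either side of the boss.
- boss_mouth (a point): Centre of the top rim of the boss, a steel tube standing on the slide, 33 mm wide at the rim, 80 mm above the bench; vertical bore 14 mm in diameter, flared to about 20 mm at the rim. Moves with the slide. A pin resting on the lock bar has its shoulder 13 mm above the rim; fully home, its shoulder sits on the rim and its tip is 13 mm down the lock hole.
- foam_can: Bystander: red and yellow foam spray can, 64 mm in diameter, 235 mm tall, standing; origin at the centre of its underside.
- tape: Bystander: roll of yellow tape lying flat, 100 mm in diameter, 48 mm high, origin at the centre of its underside.
- offcut: Bystander: pink foam offcut, 120 (x) by 60 (y) by 50 mm, origin at the centre of its underside.
- screwdriver: Bystander: red-handled screwdriver, 200 mm long, lying on the bench along its own x axis, origin at mid-length on its underside.
Not all that is in view belongs to the job. Leave any black or pink look-alike of the pin alone.

How it is judged (in metres and radians):
On the way, in this order (a step that is already met when the one before it is completed fails the run):
1. the pin is down the boss of the slide, its tip well below the boss and not yet in the lock hole (z of pin in the frame of boss_mouth below -0.035 m and z of pin in the frame of runner above 0.0335 m and horizontal distance between pin and boss_mouth below 0.005 m), for 0.1 s.
2. the pin has been worked along with the slide, tip on the bar, at least 10 mm from where the slide stood (distance of boss_mouth from where it was at the start of the episode above 0.01 m and z of pin in the frame of boss_mouth below -0.035 m and z of pin in the frame of runner above 0.0335 m), for 0.1 s.
3. the pin is in the lock hole and fully home, knob on the boss (z of pin_shoulder in the frame of boss_mouth below 0.0025 m and horizontal distance between pin_shoulder and boss_mouth below 0.004 m), for 0.2 s.
At the end, for the whole second after the job is handed in: The pin stands upright (within 7 degrees) and still in the boss and the lock hole with its shoulder within 2.5 mm of the boss rim and within 4 mm of the boss axis, released; the foam can, tape, offcut and screwdriver are within 15 mm of where they were, the can upright (all of step 3 and angle between pin's own z axis and vertical below 0.12 rad and linear speed of pin below 0.02 m/s and distance of each of foam_can, tape, offcut, screwdriver from where it was at the start of the episode below 0.015 m and angle between foam_can's own z axis and vertical below 0.15 rad); the robot touches nothing.
It fails at once if the pin was pressed against the runner or slide with more than 40 N (contact force between pin and runner above 40 N).
It fails at once if a bystander was pushed more than 15 mm (distance of any of foam_can, tape, offcut, screwdriver from where it was at the start of the episode above 0.015 m).
It also fails if it takes over 72 s, if anything falls off the work surface, if the arm or the gripper's body presses on something with over 40 N, if the wrist force passes 120 N, or if a joint passes its speed limit or range.

### The arm

A 6-joint arm with a two-finger parallel gripper is mounted at the origin on the work surface. World frame = base frame: x ahead of the robot, y to its left, z up, the work surface at z = 0. Lengths are in m, angles in degrees, forces in N, time in s.
With the tool pointing down it reaches from about 0.3 to 0.75 m from the base axis. Payload 8.5 kg.
Tool frame: the origin (TCP) lies at the very end of the fingers, on their centre line; the grasp point (between the pads) lies 19 mm behind it; z points along the fingers, y is the line along which they close (so a half turn about z gives the same grasp; the last joint's range is limited). The gripper opens to 85 mm and grips with 20 to 120 N. Pads are 22 mm wide; open, the fingers measure 114 mm over their backs; the gripper's body (76 mm by 85 mm) begins 54 mm behind the grasp point. The pads swing forward as they close: fully open they stand 13 mm farther back than shut.
Start: joints at [55.502, 21.807, 74.336, -0, 83.858, -12.336], TCP at [0.207, 0.509, 0.231] pointing down, gripper open.
Joint ranges: [-178.18, 178.18], [-50.72, 133.34], [12.68, 142.11], [-81.47, 261.47], [9.98, 163.14], [-165.26, 165.26]. Speed limits (degrees/s): [136.94, 136.94, 180, 180, 180, 180].

### API

Orientations are given as a 3x3 rotation matrix whose columns are the frame's x, y, z axes.
In Python, from rig import observe, cams, ticket gives the robot as it stands.
- The arm moves only by the tool move_arm, never from a script. Its arguments are lists of equal length, an entry for each row: "jaw": the finger opening in cm, from 0 to 8.54; "dp": the shift along the tool's x, y, z in cm, a list of three; "turn": the turn, a rotation vector about the tool's x, y, z in rad, a list of three. In form: {"jaw": [jaw, ...], "dp": [[tx, ty, tz], ...], "turn": [[wx, wy, wz], ...]}. A call has 1 to 12 rows; each row shifts and turns the commanded pose from where the row before left it, along the tool's axes as they then stand; what a row does not reach is not made up. A row lasts 1/12 s, in which the tool goes at most 41.7 mm and 7.16 degrees, less where a joint would pass 70% of its speed; a pose out of reach is approached as far as the arm can. A call is refused whole if a number of a shift passes 4.17 or a number of a turn 0.125, either way. A call with a gripper value outside its range is refused whole. The fingers move at their own pace and stop on an object; "force" is the grip in N (left out, the last holds). Time passes only in rows, so rows that do not move let the fingers close. It gives the time, the measured TCP pose, the force, the opening and the grip force at its end, in the units of the state.
- observe(): the state, without advancing time (a new reading comes with each control period).
- cams.get_image(name): name is "scene" or "top" or "wrist"; returns (picture, depth): 480x640x3 uint8, red, green, blue; 480x640 float32, m along the optical axis (not along the pixel's ray), 0 where there is no reading.
- cams.calibration(name): a dict with "vertical_fov" (degrees; the focal length in pixels is half the picture's height over the tangent of half this angle, whatever the lens; pixels are square), "cx", "cy" (the principal point, pixels), "view" (4x4, takes a point from world to camera coordinates); the wrist camera has in their place "tool_from_camera" (4x4, takes a point from camera to tool coordinates, whose origin is the TCP and whose axes are the flange's). Camera axes: x right, y up, looking along -z (the intrinsics and any distortion apply to the point x, -y, -z); pixel columns grow to the right and rows downward; lengths in m; the calibration is good to about 2 mm. A picture is of the moment at which its call begins: read the wrist's pose just before it. calibration takes no time and is no camera call.
- ticket.close_job(): hands the job in; it is judged then, once.
Trained networks look in the newest picture that a camera, given by its name, has taken for a name from the list of things; names that differ only in an ending like _2 or _b are one class to them, and where a whole thing is asked for, a point or a joint stands for the part that bears it (a point fixed in the world has none). Each returns a list of dicts, best first, with "p" (0 to 1); they miss things now and then, are a little off and sometimes report something else, mostly with a low value. They report only what shows in the picture. A call takes as long as a camera call. They do not tell look-alikes from the thing itself.
- cams.spot_in(camera, query): "box" ([centre column, centre row, width, height] as shares, 0 to 1, of the picture: columns of its width, rows of its height, round what is visible of it).
- cams.outline_of(camera, query): "mask" (480x640 bool, what is visible of it) and "box" ([centre column, centre row, width, height] as shares, 0 to 1, of the picture: columns of its width, rows of its height, round what is visible of it).
- cams.mark_of(camera, query): "location" ([column, row] as shares, 0 to 1, of the picture: columns of its width, rows of its height: a listed point, or the origin of a listed thing).
The state is a dict: "time_s": time; "q": joint angles; "qvel": joint speeds; "joint_efforts": joint torques, N m; "position": TCP position; "tool_rot": TCP orientation; "ft_force": force on the tool from outside, world axes, zero at the start; "wrist_torque": the same for the moment, N m; "grip_width": finger opening in m; "gripper_force": force on a finger pad.
Only numpy, scipy, OpenCV 4.12 (cv2) and the standard library are available. Lean on these libraries where they do the work, as an engineer would, in place of code of your own. Each camera call takes 0.05 s, during which the arm holds its last target. There are 200 camera calls.

## Working session

There is one attempt and no reset: what is moved stays moved. The work goes in short steps, Python scripts to look and compute and a tool call to move; the robot and the scene stay as the last step left them, time stands still between calls to the robot, and variables do not carry over. Pictures are saved under pics/ and viewed, at most 10 in all, crops included, and the job is handed in when it is done.

Besides the shell and the picture viewer there is one more tool, called after "Request:" as name(argument=value, ...) on one line, values as JSON. move_arm: Moves the arm, as the interface text tells. Its arguments: {"type":"object","properties":{"jaw":{"type":"array","items":{"type":"number"}},"dp":{"type":"array","items":{"type":"array","items":{"type":"number"}}},"turn":{"type":"array","items":{"type":"array","items":{"type":"number"}}},"force":{"type":"number"}},"required":["jaw","dp","turn"]}

```bash
mkdir -p pics; ls; cat > h.py <<'E'
import numpy as np, cv2
from rig import observe, cams, ticket
def pix(name,u,v,z=None,depth=None):
    "pixel -> world, by plane z or depth"
    c=cams.calibration(name); f=240/np.tan(np.radians(c['vertical_fov'])/2)
    d=np.array([(u-c['cx'])/f,-(v-c['cy'])/f,-1.0])
    if 'view' in c: M=np.linalg.inv(np.array(c['view']))
    else:
        s=observe(); T=np.eye(4); T[:3,:3]=np.array(s['tool_rot']).reshape(3,3); T[:3,3]=s['position']
        M=T@np.array(c['tool_from_camera'])
    o=M[:3,3]; r=M[:3,:3]@d
    return o+r*((z-o[2])/r[2] if z is not None else depth)
E
python3 - <<'E'
from h import *
for n in ['scene','top']:
    im,d=cams.get_image(n); cv2.imwrite(f'pics/{n}.png',im[:,:,::-1]); c=cams.calibration(n); print(n,{k:v for k,v in c.items() if k!='view'}); print(np.round(np.linalg.inv(c['view']),3))
    for q,z in [('pin',None),('boss_mouth',.08),('pin_shoulder',.062),('block',0),('runner',0),('foam_can',0),('tape',0),('offcut',0),('screwdriver',0)]:
        for m in cams.mark_of(n,q)[:3]:
            u,v=m['location'][0]*640,m['location'][1]*480
            print(n,q,round(m['p'],2),round(u),round(v),np.round(pix(n,u,v,z=z if z is not None else .005),3))
print(cams.calibration('wrist'))
E
```

```text
pics
scene {'vertical_fov': 54.93265096548747, 'cx': 316.43419416121316, 'cy': 239.96227717258105}
[[ 0.552 -0.569  0.61   1.131]
 [ 0.834  0.375 -0.405 -0.428]
 [ 0.002  0.732  0.681  0.778]
 [ 0.     0.     0.     1.   ]]
scene pin 0.68 269 246 [ 0.393 -0.075  0.005]
scene pin 0.68 319 269 [ 0.523 -0.018  0.005]
scene pin 0.27 202 395 [ 0.668 -0.368  0.005]
scene boss_mouth 0.6 352 281 [ 0.649 -0.02   0.08 ]
scene pin_shoulder 0.72 272 248 [ 0.459 -0.1    0.062]
scene pin_shoulder 0.7 261 226 [ 0.378 -0.085  0.062]
scene pin_shoulder 0.69 304 231 [ 0.45  -0.011  0.062]
scene block 0.8 264 270 [ 0.454 -0.124  0.   ]
scene runner 0.57 366 290 [0.632 0.035 0.   ]
scene foam_can 0.68 462 235 [0.62  0.349 0.   ]
scene tape 0.68 168 320 [ 0.467 -0.359  0.   ]
scene offcut 0.68 199 392 [ 0.657 -0.37   0.   ]
scene screwdriver 0.7 416 196 [0.439 0.36  0.   ]
top {'vertical_fov': 57.741499939819604, 'cx': 317.60734924088104, 'cy': 252.36265135835376}
[[-0.022  0.993 -0.12   0.384]
 [-1.    -0.021  0.009  0.011]
 [ 0.006  0.12   0.993  1.147]
 [ 0.     0.     0.     1.   ]]
top pin 0.56 353 
[... 401 characters left out ...]
0.638 0.025 0.   ]
top foam_can 0.94 184 221 [0.615 0.356 0.   ]
top tape 0.6 455 267 [ 0.475 -0.361  0.   ]
top offcut 0.79 457 202 [ 0.651 -0.378  0.   ]
top offcut 0.36 361 279 [ 0.449 -0.113  0.   ]
top screwdriver 0.76 186 287 [0.439 0.349 0.   ]
{'vertical_fov': 61.22807555874904, 'cx': 321.68067383554586, 'cy': 246.7516830214145, 'tool_from_camera': array([[-2.19019594e-05,  9.65181256e-01,  2.61581999e-01,
         6.46753393e-02],
       [ 9.99999981e-01,  7.21780472e-05, -1.82592607e-04,
        -3.14934910e-04],
       [-1.95115440e-04,  2.61581990e-01, -9.65181239e-01,
        -1.42202077e-01],
       [ 0.00000000e+00,  0.00000000e+00,  0.00000000e+00,
         1.00000000e+00]])}
```

```bash
python3 -c "
import cv2
a=cv2.imread('pics/scene.png');b=cv2.imread('pics/top.png')
cv2.imwrite('pics/c1.png',cv2.resize(a[170:350,180:460],None,fx=2.8,fy=2.8))
cv2.imwrite('pics/c2.png',cv2.resize(b[150:350,250:450],None,fx=3,fy=3))"
```

```text
(no output)
```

View pics/c1.png

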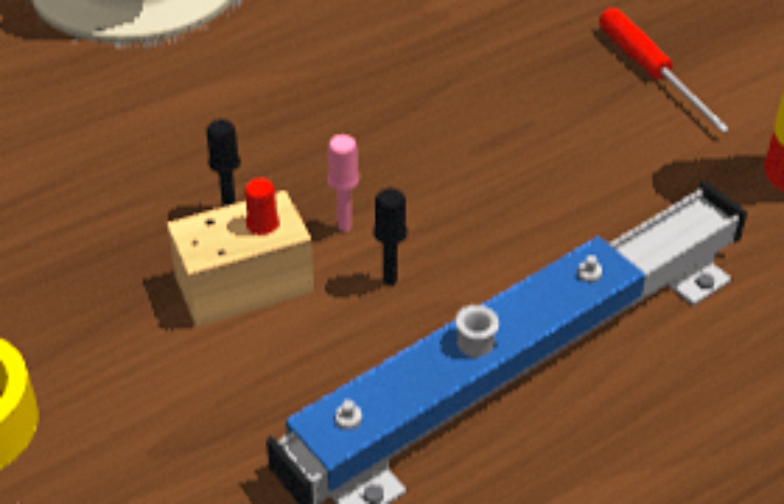

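View pics/c2.png

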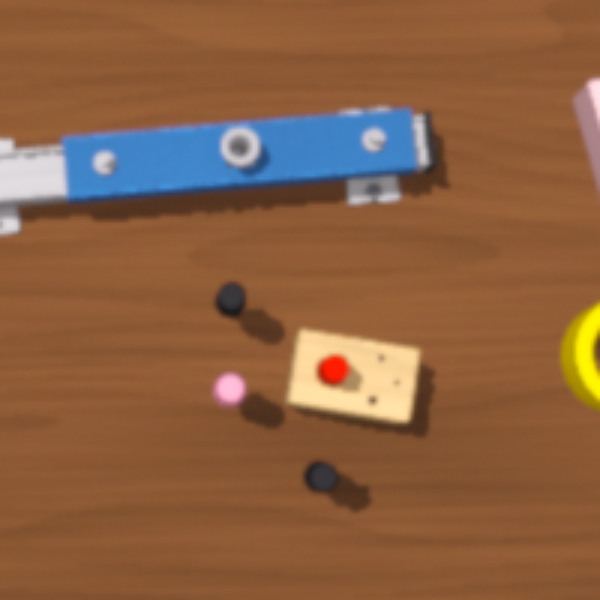

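The red knob is in the wooden block at about (361,273) in the top picture. The look-alikes stand free: black at (327,250) and (357,309), pink at (327,279). Only the red one fits the description. I'll move over it with the jaw closing along the runner's y.

```bash
cat >> h.py <<'E'
def state():
    s=observe(); return np.array(s['position']),np.array(s['tool_rot']).reshape(3,3),s
def plan(p,phi=None):
    "shift in tool axes (cm) to p, after a turn that sets tool y along world angle phi deg, z down"
    P,R,s=state()
    if phi is not None:
        y=np.array([np.cos(np.radians(phi)),np.sin(np.radians(phi)),0])
        if y@R[:,1]<0: y=-y
        z=np.array([0,0,-1.]); T=np.c_[np.cross(y,z),y,z]
        print('turn',np.round(cv2.Rodrigues(R.T@T)[0].ravel(),4)); R=T
    print('dp cm',np.round(R.T@(np.array(p)-P)*100,2))
E
python3 - <<'E'
from h import *
P,R,s=state(); print(P,np.round(R,3),s['ft_force'])
im,_=cams.get_image('top')
m=max(cams.outline_of('top','slide'),key=lambda m:m['p'])
b=im.astype(int); blue=((b[:,:,2]>b[:,:,0]+60)).astype(np.uint8)
c=max(cv2.findContours(blue,0,2)[0],key=cv2.contourArea); r=cv2.minAreaRect(c); bx=cv2.boxPoints(r); w=np.array([pix('top',u,v,z=.056) for u,v in bx]);print(m['p'],m['box'],np.round(w,3), w.mean(0))
e=[w[1]-w[0],w[2]-w[1]]; e=max(e,key=np.linalg.norm); print(np.linalg.norm(e),np.degrees(np.arctan2(e[1],e[0])))
for k in range(4): print(np.linalg.norm(w[k]-w[k-1]),np.degrees(np.arctan2(*(w[k]-w[k-1])[1::-1])))
for n in ['top','scene']:
    im,_=cams.get_image(n); b=im.astype(int); red=((b[:,:,0]>150)&(b[:,:,1]<60)&(b[:,:,2]<60)).astype(np.uint8)
    for c in cv2.findContours(red,0,2)[0]:
        if cv2.contourArea(c)>20: (u,v),_=cv2.minEnclosingCircle(c); print(n,u,v,pix(n,u,v,z=.1 if n=='top' else .082))
plan([.40,-.105,.25],90)
E
```

```text
[0.20746606 0.50933571 0.23130651] [[-0.926  0.377 -0.   ]
 [ 0.377  0.926 -0.   ]
 [ 0.    -0.    -1.   ]] [-0.03626738  1.05669783  0.87375518]
0.93 [0.5154, 0.4252, 0.1827, 0.0725] [[ 0.665  0.119  0.056]
 [ 0.685 -0.181  0.056]
 [ 0.63  -0.183  0.056]
 [ 0.61   0.115  0.056]] [ 0.64763149 -0.03244316  0.056     ]
0.3005874079520653 -86.12972972927892
0.05515966067651953 4.285196447116955
0.3005874079520653 -86.12972972927892
0.055422051883861956 -177.54926455902924
0.2988150849022973 93.82294253251808
top 180.69354248046875 304.9193420410156 [0.3911832  0.33062453 0.1       ]
top 360.8636474609375 273.0454406738281 [ 0.45815116 -0.1017247   0.1       ]
scene 272.5 243.3947296142578 [ 0.46441213 -0.10078315  0.082     ]
scene 407.0 183.0 [0.45746153 0.29656261 0.082     ]
scene 495.5 160.5 [0.51166169 0.5671186  0.082     ]
scene 8.0 147.0 [-0.29055404 -0.52745716  0.082     ]
scene 3.0 111.0 [-0.53363952 -0.50993837  0.082     ]
scene 6.735294342041016 95.38235473632812 [-0.64739409 -0.48459272  0.082     ]
scene 166.5 87.5 [-0.41373179 -0.01983394  0.082     ]
turn [-0.      0.     -0.3868]
dp cm [-19.25 -61.43  -1.87]
```

Request:
move_arm(jaw=[6, 6, 6, 6, 6, 6, 6, 6, 6, 6, 6, 6], dp=[[0, 0, 0], [0, 0, 0], [0, 0, 0], [0, 0, 0], [-1.1, -3.06, 0.05], [-1.1, -3.06, 0.05], [-1.1, -3.06, 0.05], [-1.1, -3.06, 0.05], [-1.1, -3.06, 0.05], [-1.1, -3.06, 0.05], [-1.1, -3.06, 0.05], [-1.1, -3.06, 0.05]], turn=[[0, 0, -0.0967], [0, 0, -0.0967], [0, 0, -0.0967], [0, 0, -0.0967], [0, 0, 0], [0, 0, 0], [0, 0, 0], [0, 0, 0], [0, 0, 0], [0, 0, 0], [0, 0, 0], [0, 0, 0]])

```text
time_s: 2.2
position: [0.2956, 0.2632, 0.2275]
tool_rot: [[-1.0, -0.0, 0.001], [-0.0, 1.0, 0.0], [-0.001, 0.0, -1.0]]
ft_force: [0.5, 0.8, 0.3]
grip_width: 0.0602
gripper_force: 0.0
```

Request:
move_arm(jaw=[6, 6, 6, 6, 6, 6, 6, 6, 6, 6, 6, 6], dp=[[-1.1, -3.06, 0.05], [-1.1, -3.06, 0.05], [-1.1, -3.06, 0.05], [-1.1, -3.06, 0.05], [-1.1, -3.06, 0.05], [-1.1, -3.06, 0.05], [-1.1, -3.06, 0.05], [-1.1, -3.06, 0.05], [-1.1, -3.06, 0.05], [-1.1, -3.06, 0.05], [-1.1, -3.06, 0.05], [-1.1, -3.06, 0.05]], turn=[[0, 0, 0], [0, 0, 0], [0, 0, 0], [0, 0, 0], [0, 0, 0], [0, 0, 0], [0, 0, 0], [0, 0, 0], [0, 0, 0], [0, 0, 0], [0, 0, 0], [0, 0, 0]])

```text
time_s: 3.2
position: [0.4277, -0.1044, 0.2214]
tool_rot: [[-1.0, 0.0, 0.0], [0.0, 1.0, -0.0], [-0.0, -0.0, -1.0]]
ft_force: [-0.1, 0.6, -0.3]
grip_width: 0.0599
gripper_force: 0.0
```

```bash
cat >> h.py <<'E'
def red(name,z):
    im,_=cams.get_image(name); b=im.astype(int); r=((b[:,:,0]>130)&(b[:,:,1]<60)&(b[:,:,2]<60)).astype(np.uint8)
    c=max(cv2.findContours(r,0,2)[0],key=cv2.contourArea); (u,v),rad=cv2.minEnclosingCircle(c); print(name,'red',u,v,rad,np.round(pix(name,u,v,z=z),4)); return im
E
python3 - <<'E'
from h import *
P,R,s=state(); print(P,np.round(R,3),s['time_s'],s['ft_force'])
im=red('wrist',.095); cv2.imwrite('pics/w1.png',im[:,:,::-1])
for q,z in [('pin_shoulder',.062),('boss_mouth',.08)]:
    for m in cams.mark_of('wrist',q)[:3]:
        u,v=m['location'][0]*640,m['location'][1]*480; print(q,m['p'],u,v,pix('wrist',u,v,z=z))
E
```

```text
[ 0.42771822 -0.10437862  0.22143351] [[-1.  0.  0.]
 [ 0.  1. -0.]
 [-0. -0. -1.]] 3.2 [-0.14713265  0.59541132 -0.34564544]
wrist red 324.2403259277344 273.80242919921875 20.156272888183594 [ 0.4574 -0.1083  0.095 ]
pin_shoulder 0.61 343.808 155.184 [ 0.37682442 -0.09100062  0.062     ]
pin_shoulder 0.61 434.81600000000003 247.392 [ 0.44639423 -0.02024436  0.062     ]
```

View pics/w1.png

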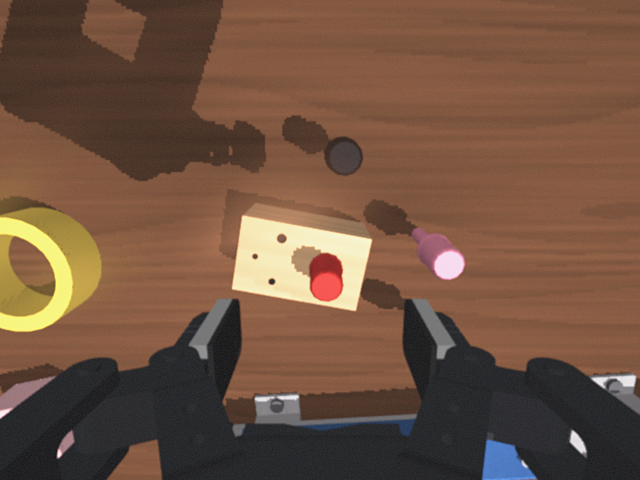

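The picture shows the block with the red knob's top at about (326,285), the pink pin at (440,255) and the black one at (343,155), which are all clear of the fingers. The y readings jitter, so I'll check the noise of the state.

```bash
python3 - <<'E'
from h import *
for k in range(4):
    P,R,s=state(); print(np.round(P,4),np.round(R[:2,2],4),s['time_s'])
    im=red('wrist',.095)
    P,R,s=state(); print(np.round(P,4),np.round(R[:2,2],4))
# knob top circle by brightness
b=im.astype(int); m=((b[:,:,0]>200)&(b[:,:,1]<80)&(b[:,:,2]<80)).astype(np.uint8)
c=max(cv2.findContours(m,0,2)[0],key=cv2.contourArea); print(cv2.minEnclosingCircle(c))
g=((b[:,:,0]>130)&(b[:,:,1]<60)).astype(np.uint8); print(cv2.boundingRect(g))
E
```

```text
[ 0.4278 -0.1042  0.221 ] [-0.0004  0.0003] 3.35
wrist red 323.75860595703125 274.0517272949219 20.42386817932129 [ 0.4548 -0.1022  0.095 ]
[ 0.4273 -0.1029  0.2211] [-0.0006  0.0006]
[ 0.4273 -0.1029  0.2211] [-0.0006  0.0006] 3.4
wrist red 322.6470642089844 274.9705810546875 20.30097198486328 [ 0.4554 -0.1022  0.095 ]
[ 0.4271 -0.1022  0.2212] [-0.0005  0.0005]
[ 0.4271 -0.1022  0.2212] [-0.0005  0.0005] 3.45
wrist red 321.2403259277344 274.80242919921875 20.156272888183594 [ 0.4553 -0.1029  0.095 ]
[ 0.4271 -0.1018  0.2214] [-0.0002  0.0003]
[ 0.4271 -0.1018  0.2214] [-0.0002  0.0003] 3.5
wrist red 322.39520263671875 273.64349365234375 19.13079071044922 [ 0.4545 -0.1019  0.095 ]
[ 0.4271 -0.1017  0.2215] [-0.      0.0001]
((322.85089111328125, 287.86090087890625), 15.416982650756836)
(306, 255, 32, 35)
```

Request:
move_arm(jaw=[6, 6, 6, 6, 6, 6, 6, 6, 6], dp=[[-1.6, 0, 0], [-1.6, 0, 0], [0, 0, 3], [0, 0, 3], [0, 0, 2], [0, 0, 2], [0, 0, 0], [0, 0, 0], [0, 0, 0]], turn=[[0, 0, 0], [0, 0, 0], [0, 0, 0], [0, 0, 0], [0, 0, 0], [0, 0, 0], [0, 0, 0], [0, 0, 0], [0, 0, 0]])

```text
time_s: 4.3
position: [0.46, -0.1024, 0.1226]
tool_rot: [[-1.0, -0.001, 0.002], [-0.001, 1.0, -0.001], [-0.002, -0.001, -1.0]]
ft_force: [0.4, 0.1, 0.5]
grip_width: 0.0598
gripper_force: 0.0
```

```bash
python3 - <<'E'
from h import *
P,R,s=state(); print(P,np.round(R[:2,2],4))
im=red('wrist',.1); cv2.imwrite('pics/w2.png',im[:,:,::-1])
plan([.459,-.102,.068],90)
E
```

```text
[ 0.45998151 -0.10241898  0.12259418] [ 0.0017 -0.0009]
wrist red 321.0 279.5 34.04785919189453 [ 0.4546 -0.1037  0.1   ]
turn [-0.0012  0.0023  0.0006]
dp cm [0.11 0.06 5.48]
```

View pics/w2.png

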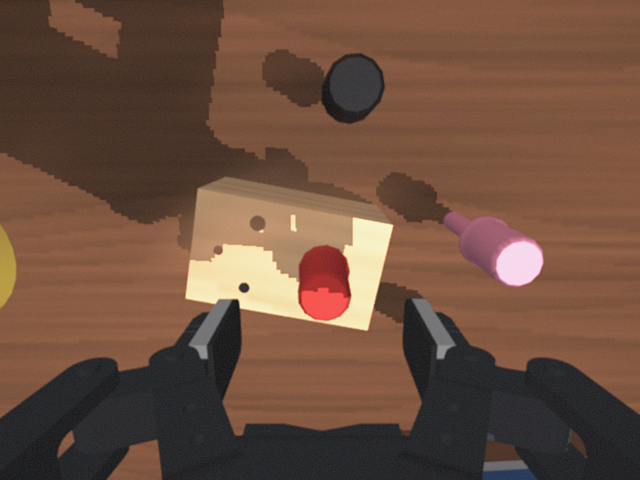

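The knob's top is at (324,299), which gives x≈0.4625 and y≈-0.102. I'll descend and grip.

Request:
move_arm(jaw=[6, 6, 6, 6, 6, 2, 2, 2, 2, 2, 2, 2], dp=[[-0.25, 0, 2], [0, 0, 2], [0, 0, 1.48], [0, 0, 0], [0, 0, 0], [0, 0, 0], [0, 0, 0], [0, 0, 0], [0, 0, 0], [0, 0, 0], [0, 0, 0], [0, 0, 0]], turn=[[0, 0, 0], [0, 0, 0], [0, 0, 0], [0, 0, 0], [0, 0, 0], [0, 0, 0], [0, 0, 0], [0, 0, 0], [0, 0, 0], [0, 0, 0], [0, 0, 0], [0, 0, 0]], force=40)

```text
time_s: 5.35
position: [0.4624, -0.1028, 0.0677]
tool_rot: [[-1.0, -0.0, 0.002], [-0.0, 1.0, -0.001], [-0.002, -0.001, -1.0]]
ft_force: [-1.4, 0.7, 7.1]
grip_width: 0.0229
gripper_force: 38.5
```

```bash
python3 - <<'E'
from h import *
P,R,s=state(); print(P,np.round(R[:2,2],4),s['ft_force'],s['grip_width'],s['gripper_force'])
E
```

```text
[ 0.46242264 -0.10275124  0.06765037] [ 0.0018 -0.0007] [-1.40707281  0.68145177  7.09643355] 0.022932276504807465 38.48856102616992
```

Request:
move_arm(jaw=[2, 2, 2, 2, 2, 2, 2, 2, 2, 2], dp=[[0, 0, -0.5], [0, 0, -1], [0, 0, -1.5], [0, 0, -2], [0, 0, -3], [0, 0, -3], [0, 0, -3], [0, 0, -1], [0, 0, 0], [0, 0, 0]], turn=[[0, 0, 0], [0, 0, 0], [0, 0, 0], [0, 0, 0], [0, 0, 0], [0, 0, 0], [0, 0, 0], [0, 0, 0], [0, 0, 0], [0, 0, 0]])

```text
time_s: 6.18
position: [0.4617, -0.1025, 0.2166]
tool_rot: [[-1.0, -0.0, 0.0], [-0.0, 1.0, -0.0], [-0.0, -0.0, -1.0]]
ft_force: [0.6, 0.4, -2.0]
grip_width: 0.0226
gripper_force: 38.8
```

```bash
python3 - <<'E'
from h import *
P,R,s=state(); print(P,s['ft_force'],s['grip_width'],s['gripper_force'])
im,_=cams.get_image('wrist'); cv2.imwrite('pics/w3.png',im[:,:,::-1])
P,R,s=state(); print(P,np.round(R[:2,2],4),s['ft_force'],s['grip_width'],s['gripper_force'])
for n in ['top','scene']:
    cams.get_image(n)
    for m in cams.mark_of(n,'boss_mouth')[:2]:
        u,v=m['location'][0]*640,m['location'][1]*480; print(n,m['p'],u,v,pix(n,u,v,z=.08))
E
```

```text
[ 0.46173541 -0.10252829  0.21660322] [ 0.62186272  0.37557966 -1.98747188] 0.02255894853068294 38.77059280697722
[ 0.46144562 -0.10240969  0.21577047] [-0.0013  0.0007] [-0.47932994  0.18271714 -1.89519285] 0.022705540378747693 38.77007134607993
top 0.82 329.28 197.424 [ 0.6511747  -0.03097804  0.08      ]
scene 0.92 350.784 280.32 [ 0.64501547 -0.02116307  0.08      ]
```

View pics/w3.png

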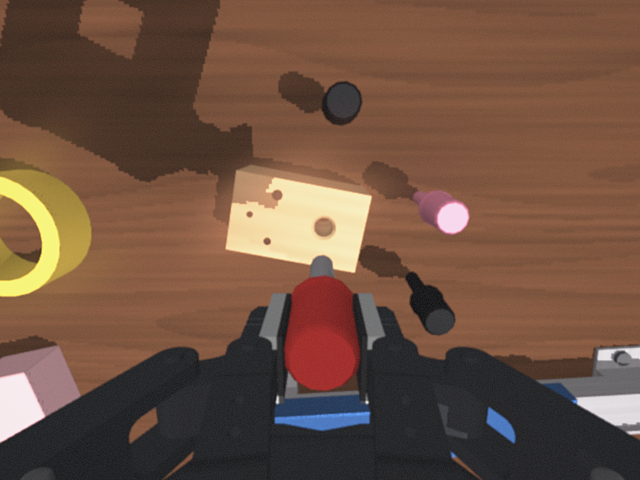

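The pin is upright in the grip with its tip at (320,258), and its hole in the block at (324,227) is now empty. Next I go just past the boss so the wrist camera sees it in front of the tip, and turn 3.8° to line up with the runner.

Request:
move_arm(jaw=[2, 2, 2, 2, 2, 2, 2, 2, 2, 2, 2], dp=[[0, 0, 0], [-2.6, 0.73, 0.2], [-2.6, 0.73, 0.2], [-2.6, 0.73, 0.2], [-2.6, 0.73, 0.2], [-2.6, 0.73, 0.2], [-2.6, 0.73, 0.2], [-2.6, 0.73, 0.2], [-2.6, 0.73, 0.2], [0, 0, 0], [0, 0, 0]], turn=[[0, 0, -0.0665], [0, 0, 0], [0, 0, 0], [0, 0, 0], [0, 0, 0], [0, 0, 0], [0, 0, 0], [0, 0, 0], [0, 0, 0], [0, 0, 0], [0, 0, 0]])

```text
time_s: 7.35
position: [0.666, -0.03, 0.1986]
tool_rot: [[-0.998, -0.067, -0.003], [-0.067, 0.998, 0.0], [0.003, 0.001, -1.0]]
ft_force: [-0.9, -0.2, -0.8]
grip_width: 0.0234
gripper_force: 38.8
```

Request:
move_arm(jaw=[2, 2], dp=[[0, 0, 0], [0, 0, 0]], turn=[[0, 0, 0], [0, 0, 0]])

```text
time_s: 7.52
position: [0.665, -0.0309, 0.2005]
tool_rot: [[-0.998, -0.066, -0.001], [-0.066, 0.998, -0.0], [0.001, 0.0, -1.0]]
ft_force: [0.2, -0.4, -1.2]
grip_width: 0.0231
gripper_force: 38.8
```

```bash
python3 - <<'E'
from h import *
P,R,s=state(); print(P,np.round(R,4),s['ft_force'],s['grip_width'],s['gripper_force'])
im,_=cams.get_image('wrist'); cv2.imwrite('pics/w4.png',im[:,:,::-1])
for m in cams.mark_of('wrist','boss_mouth')[:2]:
        u,v=m['location'][0]*640,m['location'][1]*480; print(m['p'],u,v,pix('wrist',u,v,z=.08))
P,R,s=state(); print(P,np.round(R[:2,2],4),s['ft_force'],s['grip_width'],s['gripper_force'])
b=im.astype(int); blue=((b[:,:,2]>b[:,:,0]+50)).astype(np.uint8)
E
```

```text
[ 0.66499138 -0.03088959  0.20051383] [[-9.978e-01 -6.600e-02 -6.000e-04]
 [-6.600e-02  9.978e-01 -0.000e+00]
 [ 6.000e-04  0.000e+00 -1.000e+00]] [ 0.1734049  -0.43609604 -1.21950312] 0.023054702306030645 38.816135221277364
0.83 323.2 215.52 [ 0.6502131  -0.03178431  0.08      ]
[ 0.66509644 -0.0309275   0.20093051] [ 0.0002 -0.0001] [-0.84758779  0.26578193 -0.61796051] 0.022842374025732717 38.817740030935965
```

View pics/w4.png

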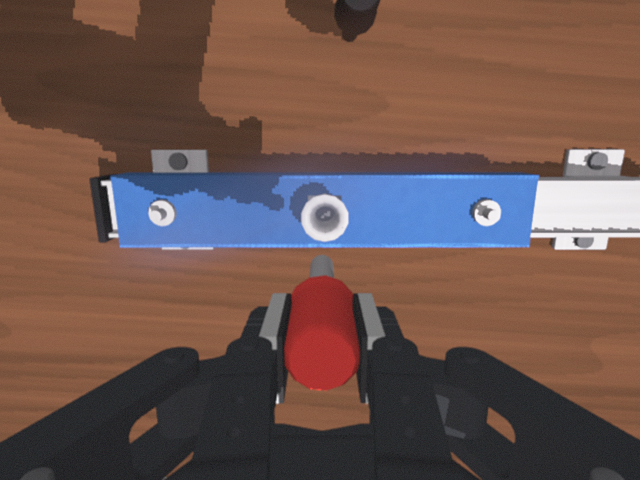

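The boss rim is at (325,217), giving (0.651,-0.031), which agrees with the top camera. I'll move over it and bring the tip to just above the rim.

Request:
move_arm(jaw=[2, 2, 2, 2, 2, 2], dp=[[0.7, 0.07, 0], [0.7, 0.07, 0], [0, 0, 2.5], [0, 0, 2.5], [0, 0, 0], [0, 0, 0]], turn=[[0, 0, 0], [0, 0, 0], [0, 0, 0], [0, 0, 0], [0, 0, 0], [0, 0, 0]])

```text
time_s: 8.12
position: [0.6507, -0.0301, 0.1504]
tool_rot: [[-0.998, -0.066, -0.002], [-0.066, 0.998, 0.0], [0.002, 0.001, -1.0]]
ft_force: [-0.3, 0.3, 0.5]
grip_width: 0.0232
gripper_force: 38.9
```

```bash
python3 - <<'E'
from h import *
a,_=cams.get_image('wrist'); b,_=cams.get_image('scene')
P,R,s=state(); print(P,np.round(R[:2,2],4),s['ft_force'])
z=lambda i:cv2.resize(i,(400,400),interpolation=cv2.INTER_CUBIC)
cv2.imwrite('pics/w5.png',np.hstack([z(a[170:370,220:420]),z(b[210:310,300:400])])[:,:,::-1])
E
```

```text
[ 0.65197522 -0.03025008  0.15238145] [ 0.0025 -0.0006] [ 0.49192671  0.05874298 -0.72546963]
```

View pics/w5.png

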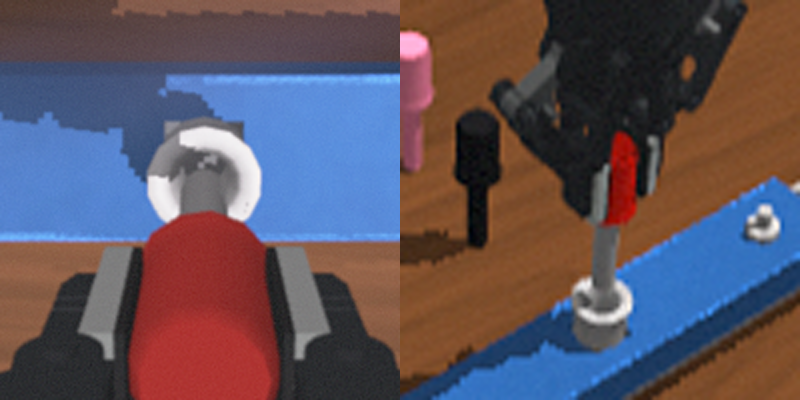

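The tip sits centred over the bore: tip at (207,165) and rim centre at (205,182) in the crop. I'll lower it gently.

Request:
move_arm(jaw=[2, 2, 2, 2, 2, 2, 2], dp=[[0, 0, 0.4], [0, 0, 0.4], [0, 0, 0.4], [0, 0, 0.4], [0, 0, 0.4], [0, 0, 0], [0, 0, 0]], turn=[[0, 0, 0], [0, 0, 0], [0, 0, 0], [0, 0, 0], [0, 0, 0], [0, 0, 0], [0, 0, 0]])

```text
time_s: 8.8
position: [0.6515, -0.0301, 0.1302]
tool_rot: [[-0.998, -0.066, -0.001], [-0.066, 0.998, 0.0], [0.001, 0.0, -1.0]]
ft_force: [-0.6, 0.6, -1.8]
grip_width: 0.0227
gripper_force: 38.9
```

Request:
move_arm(jaw=[2, 2, 2, 2, 2, 2], dp=[[0, 0, 0.3], [0, 0, 0.3], [0, 0, 0.3], [0, 0, 0.3], [0, 0, 0], [0, 0, 0]], turn=[[0, 0, 0], [0, 0, 0], [0, 0, 0], [0, 0, 0], [0, 0, 0], [0, 0, 0]])

```text
time_s: 9.3
position: [0.6515, -0.0301, 0.1183]
tool_rot: [[-0.998, -0.066, -0.0], [-0.066, 0.998, 0.0], [0.0, 0.0, -1.0]]
ft_force: [1.0, -0.5, -0.6]
grip_width: 0.0228
gripper_force: 38.9
```

Request:
move_arm(jaw=[2, 2, 2, 2, 2, 2, 2], dp=[[0, 0, 0.3], [0, 0, 0.3], [0, 0, 0.2], [0, 0, 0.2], [0, 0, 0.1], [0, 0, 0], [0, 0, 0]], turn=[[0, 0, 0], [0, 0, 0], [0, 0, 0], [0, 0, 0], [0, 0, 0], [0, 0, 0], [0, 0, 0]])

```text
time_s: 9.88
position: [0.6516, -0.0301, 0.1075]
tool_rot: [[-0.998, -0.066, 0.0], [-0.066, 0.998, 0.0], [-0.0, 0.0, -1.0]]
ft_force: [0.0, 0.1, -0.6]
grip_width: 0.0232
gripper_force: 38.9
```

Request:
move_arm(jaw=[2, 2, 2, 2, 2, 2, 2, 2], dp=[[0, 0, 0.15], [0, 0, 0.15], [0, 0, 0.15], [0, 0, 0.1], [0, 0, 0.1], [0, 0, 0.1], [0, 0, 0], [0, 0, 0]], turn=[[0, 0, 0], [0, 0, 0], [0, 0, 0], [0, 0, 0], [0, 0, 0], [0, 0, 0], [0, 0, 0], [0, 0, 0]])

```text
time_s: 10.55
position: [0.6515, -0.0301, 0.1]
tool_rot: [[-0.998, -0.066, -0.0], [-0.066, 0.998, 0.0], [0.0, 0.0, -1.0]]
ft_force: [-0.0, 0.1, -1.1]
grip_width: 0.0227
gripper_force: 38.9
```

Request:
move_arm(jaw=[2, 2, 2], dp=[[0, 0, 0.1], [0, 0, 0], [0, 0, 0]], turn=[[0, 0, 0], [0, 0, 0], [0, 0, 0]])

```text
time_s: 10.8
position: [0.6516, -0.0301, 0.099]
tool_rot: [[-0.998, -0.066, 0.0], [-0.066, 0.998, 0.0], [-0.0, 0.0, -1.0]]
ft_force: [-0.1, -0.2, -0.5]
grip_width: 0.0231
gripper_force: 38.9
```

Request:
move_arm(jaw=[2, 2, 2], dp=[[0, 0, 0.05], [0, 0, 0], [0, 0, 0]], turn=[[0, 0, 0], [0, 0, 0], [0, 0, 0]])

```text
time_s: 11.05
position: [0.6516, -0.0301, 0.0987]
tool_rot: [[-0.998, -0.066, 0.0], [-0.066, 0.998, -0.0], [-0.0, -0.0, -1.0]]
ft_force: [0.3, -0.3, -0.1]
grip_width: 0.0229
gripper_force: 39.0
```

Request:
move_arm(jaw=[2, 2, 2], dp=[[0, 0, 0.05], [0, 0, 0], [0, 0, 0]], turn=[[0, 0, 0], [0, 0, 0], [0, 0, 0]])

```text
time_s: 11.3
position: [0.6518, -0.0301, 0.0986]
tool_rot: [[-0.998, -0.066, 0.001], [-0.066, 0.998, -0.0], [-0.001, -0.0, -1.0]]
ft_force: [-0.5, -0.1, 5.7]
grip_width: 0.0231
gripper_force: 39.6
```

Contact with the bar is felt at TCP z≈0.0987, as predicted. Now I work the slide along +y; the hole is at least 30 mm away.

Request:
move_arm(jaw=[2, 2, 2, 2], dp=[[0, 0.1, 0], [0, 0.15, 0], [0, 0.2, 0], [0, 0.2, 0]], turn=[[0, 0, 0], [0, 0, 0], [0, 0, 0], [0, 0, 0]])

```text
time_s: 11.63
position: [0.6516, -0.0251, 0.0986]
tool_rot: [[-0.998, -0.066, 0.001], [-0.066, 0.998, -0.003], [-0.001, -0.003, -1.0]]
ft_force: [-1.6, -7.2, 5.4]
grip_width: 0.0228
gripper_force: 39.9
```

Request:
move_arm(jaw=[2, 2, 2, 2, 2, 2, 2, 2], dp=[[0, 0.2, 0], [0, 0.2, 0], [0, 0.2, 0], [0, 0.2, 0], [0, 0.2, 0], [0, 0.2, 0], [0, 0.2, 0], [0, 0.2, 0]], turn=[[0, 0, 0], [0, 0, 0], [0, 0, 0], [0, 0, 0], [0, 0, 0], [0, 0, 0], [0, 0, 0], [0, 0, 0]])

```text
time_s: 12.3
position: [0.6505, -0.0091, 0.0986]
tool_rot: [[-0.998, -0.066, 0.001], [-0.066, 0.998, -0.003], [-0.001, -0.003, -1.0]]
ft_force: [-0.4, -6.7, 5.1]
grip_width: 0.0229
gripper_force: 39.9
```

Request:
move_arm(jaw=[2, 2, 2, 2], dp=[[0, 0.15, 0], [0, 0.15, 0], [0, 0.15, 0], [0, 0.1, 0]], turn=[[0, 0, 0], [0, 0, 0], [0, 0, 0], [0, 0, 0]])

```text
time_s: 12.63
position: [0.6501, -0.0036, 0.0986]
tool_rot: [[-0.998, -0.066, 0.001], [-0.066, 0.998, -0.003], [-0.001, -0.003, -1.0]]
ft_force: [-0.1, -6.4, 5.8]
grip_width: 0.0226
gripper_force: 39.9
```

```bash
python3 - <<'E'
from h import *
P,R,s=state(); print(P,s['ft_force'])
for n in ['top','wrist']:
    im,_=cams.get_image(n)
    b=im.astype(int); blue=((b[:,:,2]>b[:,:,0]+60)).astype(np.uint8)
    if n=='top': 
        r=cv2.boundingRect(blue); print(r, pix('top',r[0],210,z=.056),pix('top',r[0]+r[2],197,z=.056))
    for m in cams.mark_of(n,'runner')[:1]:
        u,v=m['location'][0]*640,m['location'][1]*480; print(n,m['p'],pix(n,u,v,z=0))
    for m in cams.outline_of(n,'runner')[:1]:
        ys,xs=np.where(m['mask']); print(xs.min(),xs.max(),[pix(n,xs.min(),ys[xs==xs.min()].mean(),z=.036),pix(n,xs.max(),ys[xs==xs.max()].mean(),z=.036)])
E
```

```text
[ 0.65014562 -0.00358149  0.09862614] [-0.07306228 -6.39438927  5.83061735]
(261, 187, 118, 31) [0.62784756 0.1432741  0.056     ] [ 0.6557247  -0.15959386  0.056     ]
224 394 [array([0.642223  , 0.24181351, 0.036     ]), array([ 0.653234  , -0.20168063,  0.036     ])]
wrist 0.83 [0.64627813 0.02101394 0.        ]
0 639 [array([ 0.66086284, -0.17460315,  0.036     ]), array([0.62856205, 0.15985368, 0.036     ])]
```

Request:
move_arm(jaw=[2, 2, 2, 2], dp=[[0, 0.15, 0], [0, 0.15, 0], [0, 0.15, 0], [0, 0.15, 0]], turn=[[0, 0, 0], [0, 0, 0], [0, 0, 0], [0, 0, 0]])

```text
time_s: 13.27
position: [0.6497, 0.0024, 0.0986]
tool_rot: [[-0.998, -0.066, 0.001], [-0.066, 0.998, -0.003], [-0.001, -0.003, -1.0]]
ft_force: [-0.9, -7.0, 5.4]
grip_width: 0.0233
gripper_force: 40.0
```

Request:
move_arm(jaw=[2, 2, 2, 2, 2], dp=[[0, 0.1, 0], [0, 0.1, 0], [0, 0.1, 0], [0, 0.1, 0], [0, 0.1, 0]], turn=[[0, 0, 0], [0, 0, 0], [0, 0, 0], [0, 0, 0], [0, 0, 0]])

```text
time_s: 13.68
position: [0.6494, 0.0073, 0.0986]
tool_rot: [[-0.998, -0.066, 0.001], [-0.066, 0.998, -0.003], [-0.001, -0.003, -1.0]]
ft_force: [0.4, -7.0, 5.5]
grip_width: 0.023
gripper_force: 40.0
```

Request:
move_arm(jaw=[2, 2, 2, 2, 2], dp=[[0, 0.1, 0], [0, 0.1, 0], [0, 0.1, 0], [0, 0.1, 0], [0, 0.1, 0]], turn=[[0, 0, 0], [0, 0, 0], [0, 0, 0], [0, 0, 0], [0, 0, 0]])

```text
time_s: 14.1
position: [0.6491, 0.0123, 0.0986]
tool_rot: [[-0.998, -0.066, 0.001], [-0.066, 0.998, -0.003], [-0.001, -0.003, -1.0]]
ft_force: [0.0, -6.6, 5.1]
grip_width: 0.0229
gripper_force: 40.0
```

Request:
move_arm(jaw=[2, 2, 2, 2, 2], dp=[[0, 0.1, 0], [0, 0.1, 0], [0, 0.1, 0], [0, 0.1, 0], [0, 0.1, 0]], turn=[[0, 0, 0], [0, 0, 0], [0, 0, 0], [0, 0, 0], [0, 0, 0]])

```text
time_s: 14.52
position: [0.6487, 0.0173, 0.0986]
tool_rot: [[-0.998, -0.066, 0.001], [-0.066, 0.998, -0.003], [-0.001, -0.003, -1.0]]
ft_force: [-0.1, -7.2, 5.0]
grip_width: 0.023
gripper_force: 40.0
```

Request:
move_arm(jaw=[2, 2, 2, 2, 2], dp=[[0, 0.1, 0], [0, 0.1, 0], [0, 0.1, 0], [0, 0.1, 0], [0, 0.1, 0]], turn=[[0, 0, 0], [0, 0, 0], [0, 0, 0], [0, 0, 0], [0, 0, 0]])

```text
time_s: 14.93
position: [0.6484, 0.0223, 0.0986]
tool_rot: [[-0.998, -0.066, 0.001], [-0.066, 0.998, -0.003], [-0.001, -0.003, -1.0]]
ft_force: [-0.9, -6.1, 5.6]
grip_width: 0.0232
gripper_force: 40.0
```

Request:
move_arm(jaw=[2, 2, 2, 2, 2], dp=[[0, 0.1, 0], [0, 0.1, 0], [0, 0.1, 0], [0, 0.1, 0], [0, 0.1, 0]], turn=[[0, 0, 0], [0, 0, 0], [0, 0, 0], [0, 0, 0], [0, 0, 0]])

```text
time_s: 15.35
position: [0.6481, 0.0273, 0.0986]
tool_rot: [[-0.998, -0.066, 0.001], [-0.066, 0.998, -0.003], [-0.001, -0.003, -1.0]]
ft_force: [-0.7, -7.7, 6.4]
grip_width: 0.0229
gripper_force: 40.0
```

Request:
move_arm(jaw=[2, 2, 2, 2, 2], dp=[[0, 0.1, 0], [0, 0.1, 0], [0, 0.1, 0], [0, 0.1, 0], [0, 0.1, 0]], turn=[[0, 0, 0], [0, 0, 0], [0, 0, 0], [0, 0, 0], [0, 0, 0]])

```text
time_s: 15.77
position: [0.6477, 0.0323, 0.0986]
tool_rot: [[-0.998, -0.066, 0.001], [-0.066, 0.998, -0.003], [-0.001, -0.003, -1.0]]
ft_force: [0.0, -7.2, 6.0]
grip_width: 0.0229
gripper_force: 40.0
```

Request:
move_arm(jaw=[2, 2, 2, 2, 2], dp=[[0, 0.1, 0], [0, 0.1, 0], [0, 0.1, 0], [0, 0.1, 0], [0, 0.1, 0]], turn=[[0, 0, 0], [0, 0, 0], [0, 0, 0], [0, 0, 0], [0, 0, 0]])

```text
time_s: 16.18
position: [0.6474, 0.0373, 0.0986]
tool_rot: [[-0.998, -0.066, 0.001], [-0.066, 0.998, -0.003], [-0.001, -0.003, -1.0]]
ft_force: [-0.6, -7.1, 4.4]
grip_width: 0.0229
gripper_force: 40.0
```

Request:
move_arm(jaw=[2, 2, 2, 2, 2], dp=[[0, 0.1, 0], [0, 0.1, 0], [0, 0.1, 0], [0, 0.1, 0], [0, 0.1, 0]], turn=[[0, 0, 0], [0, 0, 0], [0, 0, 0], [0, 0, 0], [0, 0, 0]])

```text
time_s: 16.6
position: [0.6471, 0.0423, 0.0986]
tool_rot: [[-0.998, -0.066, 0.001], [-0.066, 0.998, -0.003], [-0.001, -0.003, -1.0]]
ft_force: [-0.9, -6.3, 5.0]
grip_width: 0.0229
gripper_force: 40.0
```

Request:
move_arm(jaw=[2, 2, 2, 2, 2], dp=[[0, 0.1, 0], [0, 0.1, 0], [0, 0.1, 0], [0, 0.1, 0], [0, 0.1, 0]], turn=[[0, 0, 0], [0, 0, 0], [0, 0, 0], [0, 0, 0], [0, 0, 0]])

```text
time_s: 17.02
position: [0.6463, 0.0487, 0.0977]
tool_rot: [[-0.998, -0.066, -0.0], [-0.066, 0.998, -0.0], [0.0, -0.0, -1.0]]
ft_force: [1.6, -2.0, 0.1]
grip_width: 0.0232
gripper_force: 39.1
```

The tip dropped: z fell and the push force vanished. I'll ease it down in small steps, watching the forces.

Request:
move_arm(jaw=[2, 2, 2, 2], dp=[[0, 0, 0.1], [0, 0, 0], [0, 0, 0], [0, 0, 0]], turn=[[0, 0, 0], [0, 0, 0], [0, 0, 0], [0, 0, 0]])

```text
time_s: 17.35
position: [0.6461, 0.0489, 0.0966]
tool_rot: [[-0.998, -0.067, -0.001], [-0.067, 0.998, 0.0], [0.001, 0.0, -1.0]]
ft_force: [0.2, -1.0, -1.9]
grip_width: 0.0232
gripper_force: 38.8
```

Request:
move_arm(jaw=[2, 2, 2, 2], dp=[[0, 0, 0.1], [0, 0, 0.05], [0, 0, 0], [0, 0, 0]], turn=[[0, 0, 0], [0, 0, 0], [0, 0, 0], [0, 0, 0]])

```text
time_s: 17.68
position: [0.6461, 0.0489, 0.0953]
tool_rot: [[-0.998, -0.067, -0.001], [-0.067, 0.998, 0.0], [0.001, 0.0, -1.0]]
ft_force: [0.4, -1.4, -1.7]
grip_width: 0.0228
gripper_force: 38.8
```

Request:
move_arm(jaw=[2, 2, 2, 2], dp=[[0, 0, 0.1], [0, 0, 0.1], [0, 0, 0], [0, 0, 0]], turn=[[0, 0, 0], [0, 0, 0], [0, 0, 0], [0, 0, 0]])

```text
time_s: 18.02
position: [0.6462, 0.0488, 0.0934]
tool_rot: [[-0.998, -0.066, -0.0], [-0.066, 0.998, 0.0], [0.0, 0.0, -1.0]]
ft_force: [-0.0, -0.9, -0.8]
grip_width: 0.0231
gripper_force: 38.9
```

Free entry. Full home is expected at TCP z≈0.0857.

Request:
move_arm(jaw=[2, 2, 2, 2, 2, 2], dp=[[0, 0, 0.1], [0, 0, 0.1], [0, 0, 0.1], [0, 0, 0.1], [0, 0, 0], [0, 0, 0]], turn=[[0, 0, 0], [0, 0, 0], [0, 0, 0], [0, 0, 0], [0, 0, 0], [0, 0, 0]])

```text
time_s: 18.52
position: [0.6462, 0.0488, 0.0894]
tool_rot: [[-0.998, -0.066, -0.0], [-0.066, 0.998, 0.0], [0.0, 0.0, -1.0]]
ft_force: [0.7, -0.3, -0.1]
grip_width: 0.0227
gripper_force: 38.9
```

Request:
move_arm(jaw=[2, 2, 2, 2, 2, 2], dp=[[0, 0, 0.1], [0, 0, 0.1], [0, 0, 0.1], [0, 0, 0.05], [0, 0, 0], [0, 0, 0]], turn=[[0, 0, 0], [0, 0, 0], [0, 0, 0], [0, 0, 0], [0, 0, 0], [0, 0, 0]])

```text
time_s: 19.02
position: [0.6463, 0.0487, 0.086]
tool_rot: [[-0.998, -0.066, -0.0], [-0.066, 0.998, 0.0], [0.0, 0.0, -1.0]]
ft_force: [-0.1, -0.7, -0.5]
grip_width: 0.0229
gripper_force: 38.9
```

Request:
move_arm(jaw=[2, 2, 2, 2], dp=[[0, 0, 0.05], [0, 0, 0], [0, 0, 0], [0, 0, 0]], turn=[[0, 0, 0], [0, 0, 0], [0, 0, 0], [0, 0, 0]])

```text
time_s: 19.35
position: [0.6464, 0.0487, 0.0857]
tool_rot: [[-0.998, -0.066, 0.0], [-0.066, 0.998, -0.0], [-0.0, -0.0, -1.0]]
ft_force: [-0.2, 0.0, 2.3]
grip_width: 0.0224
gripper_force: 39.1
```

Seated with light contact. I'll let go and back off straight up.

Request:
move_arm(jaw=[3, 4, 5, 5, 5, 5, 5, 5, 5, 5, 5, 5], dp=[[0, 0, 0], [0, 0, 0], [0, 0, 0], [0, 0, 0], [0, 0, 0], [0, 0, 0], [0, 0, -1], [0, 0, -2], [0, 0, -3], [0, 0, -3], [0, 0, -3], [0, 0, 0]], turn=[[0, 0, 0], [0, 0, 0], [0, 0, 0], [0, 0, 0], [0, 0, 0], [0, 0, 0], [0, 0, 0], [0, 0, 0], [0, 0, 0], [0, 0, 0], [0, 0, 0], [0, 0, 0]])

```text
time_s: 20.35
position: [0.6482, 0.0486, 0.2131]
tool_rot: [[-0.998, -0.067, 0.012], [-0.067, 0.998, -0.001], [-0.012, -0.002, -1.0]]
ft_force: [0.6, -0.0, 0.8]
grip_width: 0.0498
gripper_force: 0.0
```

```bash
python3 - <<'E'
from h import *
a,_=cams.get_image('wrist'); b,_=cams.get_image('scene')
z=lambda i:cv2.resize(i,(400,400),interpolation=cv2.INTER_CUBIC)
cv2.imwrite('pics/w6.png',np.hstack([z(a[170:370,220:420]),z(b[200:320,320:440])])[:,:,::-1])
E
```

```text
(no output)
```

View pics/w6.png

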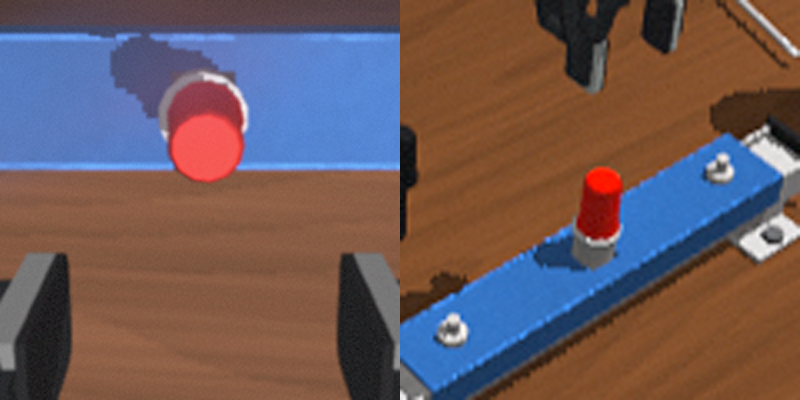

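The knob sits flush on the boss rim, upright and released; in the right-hand crop it is at (600,205), clear of the fingers. I'll hand the job in.

```bash
python3 -c "
from h import *
print(ticket.close_job())"
```

```text
the job is handed in; nothing more can be done
None
```

The red-knobbed pin is fully home in the lock hole with its knob on the boss, released and upright, and the job is handed in at about 20 s; the hand-in call returned no verdict.

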